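# Press a watch crystal with the cam lever

## Task

At the watch press, first swing the open hinged flap shut over the watch and push it down until its brass tab snaps in behind the rim and the flap lies flat. Then take the cam lever by its red knob and bring it up to its highest lift, where the lever stands straight up, without swinging it over the top, so that the watch is pressed against the flap's pad; the lever springs back if let go, so finish while still holding the knob there. Do not touch the watch, and leave the other things on the bench where they are.

Things in the scene. Friction and masses are not known exactly. Their poses are not given: they have to be found in the camera images.
- press: Watch press fixed to the bench; its place and yaw vary. Grey base plate 150 x 155 mm, 12 mm thick (x from -63 to +87 mm, y from -80 to +75 mm in press axes). Origin on the bench surface under the anvil's centre. Press axes: z up; the flap's hinge is on the +y side, the rim on the -y side, the cam lever on the +x side; at yaw 0 they are the world's axes
- rim_lip (a point): top of the rim's lip, mid-length. The rim is an upright wall 56 mm wide (along press x) with a round lip of 6 mm diameter; this point is 79 mm above the bench and 64 mm towards press -y from the press origin
- flap (a joint): Flap angle, rad: 0 = lying flat, shut; grows as it opens upward (1.57 = upright). A friction hinge (0.12 N m) keeps it where it is left. The sprung brass tab under its free edge meets the rim's lip at about 0.15 rad, takes about 6 N of downward push near the free edge to ride over the lip, then hooks under it: the flap then stays within about 0.015 rad of flat
- flap_edge (a point): point on the flap's outer face, mid-width, 105 mm from the hinge line (13 mm from the free edge). The flap is an aluminium plate 50 mm wide (along press x), 6 mm thick, 118 mm from hinge line to free edge. Shut, it reaches towards press -y with its outer face on top, 92 mm above the bench; a green thumb patch marks the free end. z is the outward normal of the outer face
- flap_hinge (a point): middle of the flap's hinge line, which is along press x, 86 mm above the bench and 50 mm towards press +y from its origin; on the plane of the flap's inner face
- lever (a joint): Cam lever angle, rad: 0 = resting low, pointing to press -y and 15 degrees above level; grows as it is raised. Highest lift at 1.309 (75 degrees), where the lever stands straight up; beyond that the anvil drops again (stop at 1.75). A spring returns it to 0: at the top it takes about 4 N at the knob to hold it
- lever_axis (a point): where the lever's turning axis (along press x) meets the lever's plane: 85 mm towards press +x from the press origin, 36 mm above the bench
- knob: red ball knob, 26 mm in diameter, on the end of the cam lever (9 mm thick steel rod); origin at the ball's centre, 105 mm from the lever's axis. Can be pinched from above with the fingers closing along press x; the ball spins freely on the lever about press x, so it can stay level in the fingers as the lever swings
- anvil: white cup-shaped anvil, 52 mm across, that carries the watch; the cam raises it 9 mm at most. Origin at its underside, 55 mm above the bench when down
- pad: white sprung pad, 26 mm across, on the flap's inner face. With the flap shut and the cam at its highest lift it presses on the watch with about 7 to 10 N. Origin at the centre of its pressing face
- watch: steel watch head with blue dial, 40 mm across, 10 mm thick, lying dial up, loose in the anvil's cup; origin under its centre. Not to be touched by the robot
- glue: small red glue bottle with white cap, upright, 30 mm across, 75 mm tall; bystander standing left of the press; origin under its centre
- loupe: black eyepiece loupe, 34 mm across, 26 mm tall; bystander standing by the press's rim side; origin under its centre
- driver: yellow-handled screwdriver, 110 mm, lying on the near side of the press; bystander; origin under its middle
- tray: flat green parts tray with compartments, 100 x 170 x 18 mm; bystander; origin under its centre
- blower: brick-red rubber dust blower, 60 mm across, 110 mm tall, upright; bystander; origin under its centre
- bell: glass dust cover with a knob, 90 mm across, 85 mm tall; bystander; origin under its centre
- puck: white round cushion block, 84 mm across, 35 mm tall; bystander; origin under its centre
Not all that is in view belongs to the job. What is shaped like the press but pink or purple is not meant.

How it is judged:
By the outcome, as a careful person would: the job done as asked, in the order asked, and still so for the second after the job is handed in, while the arm keeps its last pose, push and grip.
It also fails if it takes over 56 s, if anything falls off the work surface, if the arm or the gripper's body presses on something with over 40 N, if the wrist force passes 120 N, or if a joint passes its speed limit or range.

## Robot

A 7-joint arm with a two-finger parallel gripper is mounted at the origin on the work surface. World frame = base frame: x ahead of the robot, y to its left, z up, the work surface at z = 0. Lengths are in m, angles in rad, forces in N, time in s.
With the tool pointing down it reaches from about 0.425 to 0.925 m from the base axis. Payload 6.8 kg.
Tool frame: the origin (TCP) lies midway between the tips of the shut fingers; the grasp point (between the pads) lies 19 mm behind it; x points along the fingers, y is the direction in which the jaws open and shut, and the axes are right-handed (so a half turn about x gives the same grasp; the last joint's range is limited). The gripper opens to 85 mm and grips with 20 to 120 N. Pads are 22 mm wide; open, the fingers measure 114 mm over their backs; the gripper's body (76 mm by 85 mm) begins 54 mm behind the grasp point. The pads swing forward as they close: fully open they stand 13 mm farther back than shut.
Start: joints at [1.013, 0.477, 0.022, 1.555, -0.011, 1.109, -0.083], TCP at [0.293, -0.608, 0.2] pointing down, gripper open.
Joint ranges: [-2.96, 2.96], [-0.34, 2.1], [-1.41, 1.46], [0.24, 2.44], [-1.37, 4.51], [0.17, 1.92], [-2.96, 2.96]. Speed limits (rad/s): [2.39, 2.39, 3.14, 3.14, 3.14, 3.14, 3.14].

## Interface

Orientations are given as a rotation vector (axis times angle).
In Python, from bench import r, viewer, nets gives the robot as it stands.
- The arm moves only by the shell command python3 -m pendant 'ROWS' [FORCE]. ROWS is JSON, one flat list of numbers, 5 for each row, row after row: the finger opening in mm, from 0 to 85.4, then the shift along the tool's x, y, z in mm, then the turn about the tool's x in rad. A call has 1 to 20 rows; each row shifts and turns the commanded pose from where the row before left it, along the tool's axes as they then stand; what a row does not reach is not made up. A row lasts 1/8 s, in which the tool goes at most 62.5 mm and 10.7 degrees, less where a joint would pass 70% of its speed; a pose out of reach is approached as far as the arm can. A call with a gripper value outside its range is refused whole. The fingers move at their own pace and stop on an object; FORCE is the grip in N (left out, the last holds). Time passes only in rows, so rows that do not move let the fingers close. It gives the time, the measured TCP pose, the force and the opening at its end, in the units of the state.
- r.get_obs(): the state, without advancing time (a new reading comes with each control period).
- viewer.grab_frame(name): name is "scene" or "top"; returns (picture, depth): 400x640x3 uint8, red, green, blue; 400x640 float32, m along the optical axis (not along the pixel's ray), 0 where there is no reading.
- viewer.calibration(name): a dict with "mtx" (3x3 intrinsics, pixels), "distortion" ([k1, k2, p1, p2, k3] as OpenCV has them; the pictures are not rectified), "world_to_cam" (4x4, takes a point from world to camera coordinates). Camera axes: x right, y up, looking along -z (the intrinsics and any distortion apply to the point x, -y, -z); pixel columns grow to the right and rows downward; lengths in m; the calibration is good to about 2 mm. A picture is of the moment at which its call begins. calibration takes no time and is no camera call.
- r.hand_in(): hands the job in, once; it reports no verdict.
Trained networks look in the newest picture that a camera, given by its name, has taken for a name from the list of things; names that differ only in an ending like _2 or _b are one class to them, and where a whole thing is asked for, a point or a joint stands for the part that bears it (a point fixed in the world has none). Each returns a list of dicts, best first, with "score" (0 to 1); they miss things now and then, are a little off and sometimes report something else, mostly with a low value. They report only what shows in the picture. A call takes as long as a camera call. They do not tell look-alikes from the thing itself.
- nets.look_for(name, camera): "location" ([x, y, z] in m, in world coordinates, good to about 4 mm: the middle of the surface that is visible of it).
- nets.silhouettes(name, camera): "mask" (400x640 bool, what is visible of it).
The state is a dict: "clock": time; "joints": joint angles; "qvel": joint speeds; "tau": joint torques, N m; "tcp_pos": TCP position; "orientation": TCP orientation; "contact_force": force on the tool from outside, world axes, zero at the start; "moment": the same for the moment, N m; "grip_width": finger opening in m.
Only numpy, scipy, OpenCV 4.12 (cv2) and the standard library are available. Lean on these libraries where they do the work, as an engineer would, in place of code of your own. Each camera call takes 0.05 s, during which the arm holds its last target. There are 200 camera calls.

## Working session

There is one attempt and no reset: what is moved stays moved. The work goes in short steps, Python scripts to look and compute and a shell command to move; the robot and the scene stay as the last step left them, time stands still between calls to the robot, and variables do not carry over. Pictures are saved under pics/ and viewed, about 8 in all and at most 12, crops included, and the job is handed in when it is done.

```bash
ls; mkdir -p pics
python3 - <<'E'
from bench import r,viewer,nets
import cv2,numpy as np
o=r.get_obs();print({k:np.round(v,3) for k,v in o.items()})
for c in("scene","top"):
    p,d=viewer.grab_frame(c);cv2.imwrite(f"pics/{c}0.png",p[:,:,::-1])
    for n in("press","knob","flap_edge","watch","anvil","rim_lip","lever","glue","loupe","driver"):
        try:print(c,n,[(np.round(x["location"],3).tolist(),round(x["score"],2)) for x in nets.look_for(n,c)][:4])
        except Exception as e:print(c,n,e)
E
```

```text
pics
{'clock': np.float64(0.0), 'joints': array([ 1.013,  0.478,  0.022,  1.556, -0.011,  1.109, -0.083]), 'qvel': array([-0.001, -0.001, -0.001, -0.001,  0.   , -0.   ,  0.001]), 'tau': array([-1.0000e-03, -5.9646e+01,  1.6070e+00, -2.8120e+01,  1.3000e-02,
        1.0000e-02, -0.0000e+00]), 'tcp_pos': array([ 0.293, -0.607,  0.199]), 'orientation': array([ 1.972,  0.453, -1.973]), 'contact_force': array([ 0.419,  1.484, -0.063]), 'moment': array([ 0.001,  0.049, -0.053]), 'grip_width': np.float64(0.086)}
scene press [([0.283, -0.226, 0.02], 0.79), ([0.507, 0.044, 0.013], 0.73)]
scene knob [([0.59, -0.041, 0.069], 0.6), ([0.353, 0.183, 0.066], 0.52)]
scene flap_edge [([0.269, -0.237, 0.095], 0.61), ([0.238, 0.236, 0.088], 0.53), ([0.486, 0.059, 0.173], 0.49)]
scene watch [([0.485, 0.043, 0.073], 0.68)]
scene anvil [([0.367, -0.488, 0.002], 0.17)]
scene rim_lip [([0.288, -0.224, 0.022], 0.91), ([0.249, 0.252, 0.038], 0.7), ([0.502, 0.047, 0.015], 0.56)]
scene lever [([0.572, 0.025, 0.044], 0.85), ([0.322, 0.237, 0.048], 0.65), ([0.356, -0.244, 0.054], 0.54)]
scene glue []
scene loupe []
scene driver [([0.377, 0.041, 0.024], 0.57)]
top press [([0.242, 0.241, 0.016], 0.98), ([0.48, 0.036, 0.012], 0.96), ([0.267, -0.221, 0.015], 0.56)]
top knob [([0.363, -0.31, 0.074], 0.54)]
top flap_edge [([0.265, -0.237, 0.092], 0.92), ([0.484, 0.067, 0.171], 0.8), ([0.236, 0.242, 0.093], 0.63)]
top watch [([0.479, 0.045, 0.072], 0.6)]
top anvil [([0.466, 0.039, 0.066], 0.49)]
top rim_lip [([0.481, 0.038, 0.01], 0.94), ([0.246, 0.241, 0.014], 0.73), ([0.276, -0.224, 0.012], 0.63), ([0.373, 0.04, 0.022], 0.35)]
top lever [([0.577, 0.021, 0.047], 0.67), ([0.356, -0.239, 0.048], 0.61), ([0.324, 0.236, 0.051], 0.51), ([0.481, 0.063, 0.177], 0.18)]
top glue [([0.431, 0.222, 0.044], 0.43), ([0.48, 0.062, 0.178], 0.32)]
top loupe [([0.471, -0.128, 0.012], 0.61)]
top driver [([0.374, 0.039, 0.021], 0.62)]
```

View pics/scene0.png

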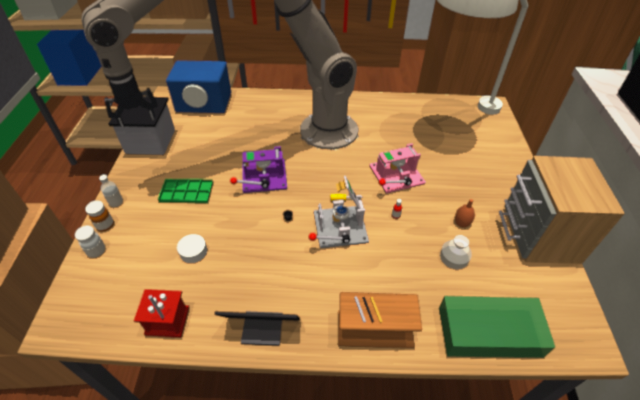

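View pics/top0.png

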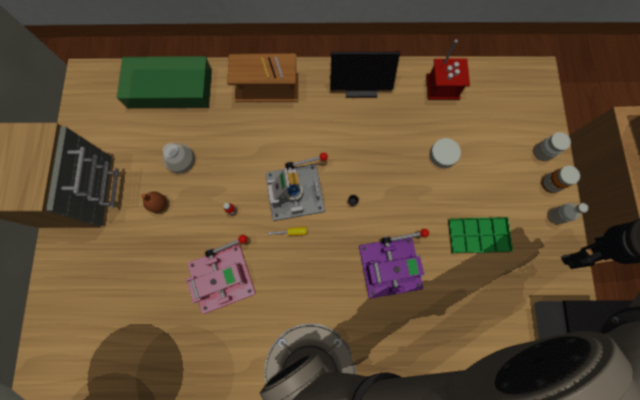

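The scene view shows the grey press near (340,225) with its flap up, and its knob at (312,237). In the top view the press is at (295,190) and the knob at (323,156). The pink and purple look-alikes are separate. Next I'll measure the press pose.

```bash
cat > h.py <<'E'
from bench import r,viewer,nets
import cv2,numpy as np
from scipy.spatial.transform import Rotation as R
def cloud(c):
    p,d=viewer.grab_frame(c);k=viewer.calibration(c)
    v,u=np.mgrid[:400,:640];uv=np.stack([u,v],-1).reshape(-1,1,2).astype(float)
    n=cv2.undistortPoints(uv,np.array(k["mtx"]),np.array(k["distortion"])).reshape(400,640,2)
    P=np.stack([n[...,0]*d,-n[...,1]*d,-d,np.ones_like(d)],-1)
    W=P@np.linalg.inv(np.array(k["world_to_cam"])).T
    W=W[...,:3];W[d<=0]=np.nan
    return p,W
E
python3 - <<'E'
from h import *
for c in("top","scene"):
    p,W=cloud(c);x,y,z=W[...,0],W[...,1],W[...,2]
    roi=(abs(x-.49)<.15)&(abs(y-.03)<.15)
    b=roi&(z>.007)&(z<.018)&(p.max(-1).astype(int)-p.min(-1)<40)
    b=cv2.morphologyEx(b.astype(np.uint8),cv2.MORPH_OPEN,np.ones((3,3)))>0
    print(c,"base",cv2.minAreaRect((W[b][:,:2]*1000).astype(np.float32)),b.sum())
    pi=p.astype(int)
    m=roi&(pi[...,0]>150)&(pi[...,1]<70)&(z>.04)
    q=W[m];print("knob",m.sum(),q.mean(0).round(3),q.min(0).round(3),q.max(0).round(3))
    m=roi&(z>.11)&(abs(y-.05)<.08);q=W[m];print("flap",m.sum(),q.mean(0).round(3),q.min(0).round(3),q.max(0).round(3))
    for h in np.arange(.1,.22,.01):
        s=q[abs(q[:,2]-h)<.005]
        if len(s):print(round(h,2),len(s),s.mean(0).round(3),np.ptp(s,axis=0).round(3))
    u=p[110:300,230:430] if c=="top" else p[160:270,270:420]
    cv2.imwrite(f"pics/{c}1.png",cv2.resize(u[...,::-1],None,fx=4 if c=="scene" else 3,fy=4 if c=="scene" else 3,interpolation=cv2.INTER_CUBIC))
A=R.from_rotvec(r.get_obs()["orientation"]).as_matrix();print(A.round(3))
E
```

```text
top base ((495.42022705078125, 44.10622787475586), (149.5675811767578, 153.9583740234375), 9.895045280456543) 1379
knob 9 [0.531 0.008 0.076] [ 0.345 -0.042  0.072] [0.587 0.18  0.078]
flap 403 [0.48  0.058 0.168] [0.453 0.025 0.11 ] [0.506 0.09  0.198]
0.11 9 [0.475 0.088 0.112] [0.034 0.007 0.005]
0.12 22 [0.473 0.084 0.12 ] [0.048 0.015 0.01 ]
0.13 21 [0.479 0.082 0.131] [0.047 0.009 0.01 ]
0.14 37 [0.474 0.077 0.14 ] [0.048 0.017 0.009]
0.15 26 [0.477 0.072 0.15 ] [0.049 0.012 0.01 ]
0.16 25 [0.475 0.068 0.16 ] [0.047 0.012 0.009]
0.17 39 [0.481 0.053 0.171] [0.048 0.047 0.009]
0.18 122 [0.483 0.043 0.18 ] [0.044 0.041 0.009]
0.19 80 [0.482 0.052 0.191] [0.048 0.028 0.01 ]
0.2 22 [0.478 0.05  0.196] [0.047 0.01  0.003]
scene base ((497.4911804199219, 45.87765121459961), (147.94891357421875, 153.04518127441406), 10.21340560913086) 1025
knob 50 [0.525 0.021 0.072] [ 0.345 -0.049  0.062] [0.597 0.178 0.08 ]
flap 222 [0.487 0.058 0.17 ] [0.456 0.025 0.111] [0.506 0.095 0.2  ]
0.11 4 [0.487 0.091 0.112] [0.029 0.006 0.002]
0.12 8 [0.495 0.089 0.121] [0.021 0.007 0.009]
0.13 11 [0.49  0.081 0.131] [0.041 0.015 0.009]
0.14 28 [0.486 0.075 0.141] [0.044 0.021 0.009]
0.15 13 [0.487 0.076 0.15 ] [0.048 0.009 0.009]
0.16 9 [0.493 0.072 0.161] [0.047 0.006 0.008]
0.17 11 [0.493 0.064 0.17 ] [0.042 0.038 0.009]
0.18 65 [0.486 0.041 0.18 ] [0.044 0.044 0.01 ]
0.19 42 [0.489 0.05  0.189] [0.04  0.029 0.01 ]
0.2 31 [0.482 0.052 0.198] [0.045 0.011 0.005]
[[ 0.     0.435 -0.901]
 [-0.    -0.901 -0.435]
 [-1.     0.    -0.   ]]
```

View pics/scene1.png

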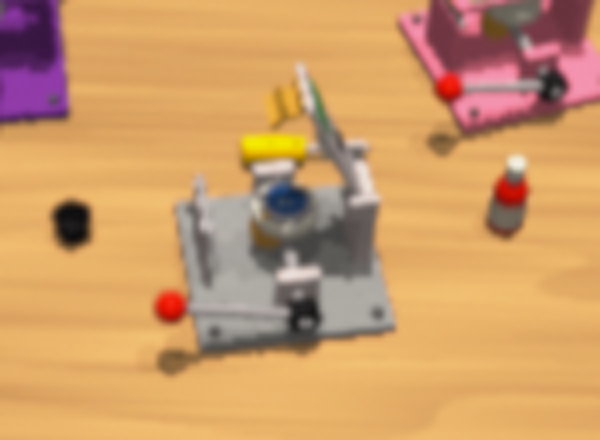

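```bash
python3 -m pendant '[0,-60,0,0,0, 0,0,-43.3,-36.4,0, 0,0,-43.3,-36.4,0, 0,0,-43.3,-36.4,0, 0,0,-43.3,-36.4,0, 0,0,-43.3,-36.4,0, 0,0,-43.3,-36.4,0, 0,0,-43.3,-36.4,0, 0,0,-43.3,-36.4,0, 0,0,-43.3,-36.4,0, 0,0,-43.3,-36.4,0, 0,0,-43.3,-36.4,0, 0,0,-43.3,-36.4,0, 0,0,-43.3,-36.4,0]' 60
python3 -m pendant '[0,0,0,0,-0.185, 0,0,0,0,-0.185, 0,0,0,0,-0.185, 0,0,0,0,-0.185, 0,0,0,0,-0.185, 0,0,0,0,-0.185, 0,0,0,0,-0.185, 0,0,0,0,0]'
cat >> h.py <<'E'
O=np.array([.484,.045]);a=.1745
Rp=np.array([[np.cos(a),-np.sin(a)],[np.sin(a),np.cos(a)]])
def st():
    o=r.get_obs();p=o["tcp_pos"];A=R.from_rotvec(o["orientation"]).as_matrix()
    print("t",round(float(o["clock"]),2),"press mm",(Rp.T@(p[:2]-O)*1000).round(1),"z",round(p[2]*1000,1),"F press",(Rp.T@o["contact_force"][:2]).round(1),round(o["contact_force"][2],1),"w",round(o["grip_width"]*1000,1))
    B=A.copy();B[:2]=Rp.T@A[:2];print("tool in press\n",B.round(3))
E
python3 -c "from h import *;st()"
```

```text
clock: 2.95
tcp_pos: [0.4753, 0.1064, 0.2599]
orientation: [1.973, 0.45, -1.971]
contact_force: [1.0, -0.2, -1.0]
grip_width: -0.0002
clock: 3.95
tcp_pos: [0.4749, 0.1046, 0.2596]
orientation: [1.082, 1.285, -1.081]
contact_force: [-0.0, -0.0, 0.0]
grip_width: 0.0
t 3.95 press mm [ 1.4 60.3] z 259.6 F press [-0.  0.] 0.0 w 0.0
tool in press
 [[ 0.     1.    -0.002]
 [-0.    -0.002 -1.   ]
 [-1.     0.     0.   ]]
```

```bash
python3 -m pendant '[0,39,0,0,0, 0,39,0,0,0, 0,0,0,15,0, 0,0,0,15,0, 0,4,0,9,0, 0,4,0,9,0, 0,6,0,8,0, 0,6,0,8,0, 0,7,0,7,0, 0,7,0,7,0, 0,8.5,0,5.5,0, 0,8.5,0,5.5,0, 0,0,0,0,0]'
python3 - <<'E'
from h import *
st()
p,W=cloud("scene")
cv2.imwrite("pics/s2.png",cv2.resize(p[160:270,270:420,::-1],None,fx=4,fy=4,interpolation=cv2.INTER_CUBIC))
E
```

```text
clock: 5.58
tcp_pos: [0.4935, 0.0019, 0.1332]
orientation: [1.077, 1.267, -1.096]
contact_force: [-2.2, -38.0, 32.5]
grip_width: -0.0005
t 5.58 press mm [  1.8 -44. ] z 133.2 F press [ -8.7 -37.1] 32.5 w -0.5
tool in press
 [[ 0.     1.    -0.012]
 [-0.018 -0.012 -1.   ]
 [-1.     0.001  0.018]]
```

View pics/s2.png

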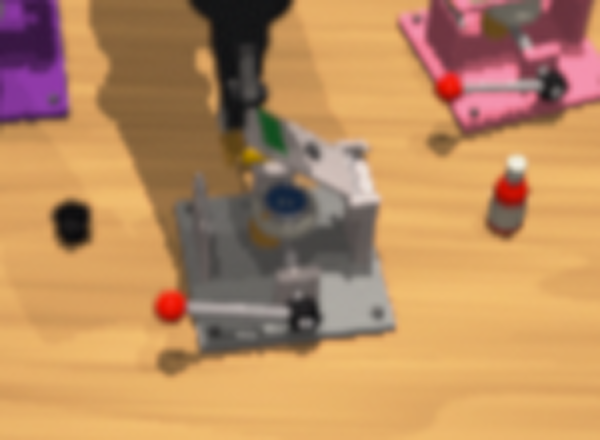

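The finger shows at (240,110) in the crop, by the flap's free end (green patch at 268,130). The force is higher than it should be, so I'll check the geometry before moving.

```bash
cat >> h.py <<'E'
def slices(c,ylo=-90,yhi=70,xw=26,zlo=.085,step=10):
    p,W=cloud(c);q=W.reshape(-1,3);q=q[np.isfinite(q[:,0])]
    L=np.c_[(q[:,:2]-O)@Rp,q[:,2]]*1000
    i=(abs(L[:,0])<xw)&(L[:,1]>ylo)&(L[:,1]<yhi)&(L[:,2]>zlo*1000)&(L[:,2]<260)
    L=L[i];col=p.reshape(-1,3)[np.isfinite(W.reshape(-1,3)[:,0])][i]
    return p,L,col
def proj(c,pm):
    k=viewer.calibration(c);w=np.r_[Rp@np.array(pm[:2])/1000+O,pm[2]/1000,1]
    q=(np.array(k["world_to_cam"])@w)[:3]*[1,-1,-1]
    return cv2.projectPoints(q.reshape(1,3),np.zeros(3),np.zeros(3),np.array(k["mtx"]),np.array(k["distortion"]))[0].ravel()
E
python3 - <<'E'
from h import *
for c in("scene","top"):
    p,L,col=slices(c)
    br=col.max(1)>90
    for y in range(-90,70,10):
        s=(L[:,1]>=y)&(L[:,1]<y+10);m=s&br;k=s&~br
        print(c,y,"bright",m.sum(),(L[m][:,2].min().round(),np.median(L[m][:,2]).round(),L[m][:,2].max().round(),L[m][:,0].mean().round()) if m.any() else "","dark",k.sum(),(L[k][:,2].min().round(),L[k][:,2].max().round()) if k.any() else "")
print("tcp scene px in crop",(proj("scene",[1.8,-44,133])-[270,160])*4)
cv2.imwrite("pics/t2.png",cv2.resize(p[110:300,230:430,::-1],None,fx=3,fy=3,interpolation=cv2.INTER_CUBIC))
E
```

```text
scene -90 bright 0  dark 0 
scene -80 bright 0  dark 0 
scene -70 bright 4 (np.float64(237.0), np.float64(242.0), np.float64(248.0), np.float64(10.0)) dark 4 (np.float64(239.0), np.float64(259.0))
scene -60 bright 20 (np.float64(137.0), np.float64(184.0), np.float64(235.0), np.float64(2.0)) dark 41 (np.float64(177.0), np.float64(260.0))
scene -50 bright 26 (np.float64(138.0), np.float64(143.0), np.float64(154.0), np.float64(5.0)) dark 27 (np.float64(143.0), np.float64(233.0))
scene -40 bright 24 (np.float64(149.0), np.float64(166.0), np.float64(172.0), np.float64(13.0)) dark 15 (np.float64(149.0), np.float64(241.0))
scene -30 bright 23 (np.float64(156.0), np.float64(164.0), np.float64(256.0), np.float64(13.0)) dark 16 (np.float64(158.0), np.float64(248.0))
scene -20 bright 12 (np.float64(145.0), np.float64(152.0), np.float64(160.0), np.float64(11.0)) dark 26 (np.float64(150.0), np.float64(161.0))
scene -10 bright 27 (np.float64(133.0), np.float64(143.0), np.float64(152.0), np.float64(6.0)) dark 10 (np.float64(145.0), np.float64(151.0))
scene 0 bright 38 (np.float64(128.0), np.float64
[... 1357 characters left out ...]
ark 18 (np.float64(123.0), np.float64(134.0))
top 20 bright 56 (np.float64(108.0), np.float64(114.0), np.float64(123.0), np.float64(-1.0)) dark 7 (np.float64(110.0), np.float64(128.0))
top 30 bright 63 (np.float64(98.0), np.float64(106.0), np.float64(112.0), np.float64(-2.0)) dark 1 (np.float64(105.0), np.float64(105.0))
top 40 bright 63 (np.float64(89.0), np.float64(97.0), np.float64(104.0), np.float64(-0.0)) dark 0 
top 50 bright 36 (np.float64(87.0), np.float64(91.0), np.float64(100.0), np.float64(2.0)) dark 0 
top 60 bright 3 (np.float64(85.0), np.float64(86.0), np.float64(94.0), np.float64(0.0)) dark 1 (np.float64(89.0), np.float64(89.0))
tcp scene px in crop [229.78086442 153.82058354]
```

View pics/t2.png

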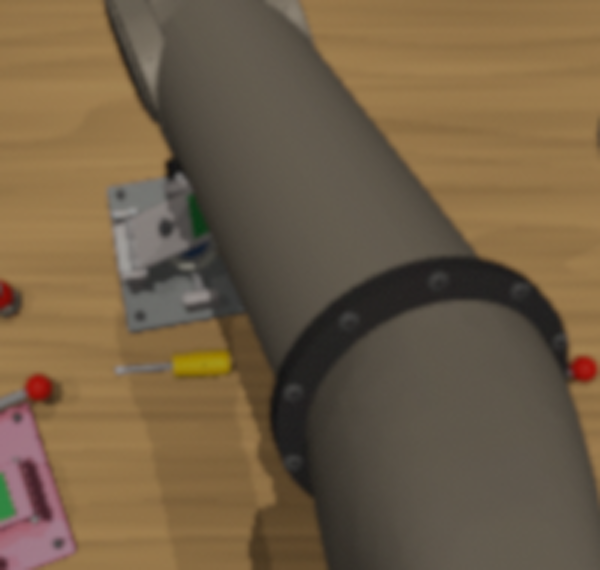

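The top view is mostly blocked by the arm. The point cloud puts the flap at about 0.69 rad. The fingertip has slipped past the free edge and is pressing along the flap towards the hinge. I'll back away in -y, lift, and come back behind the flap nearer the hinge.

```bash
python3 -m pendant '[0,0,0,10,0, 0,0,0,15,0, 0,0,0,25,0, 0,-40,0,0,0, 0,-40,0,0,0, 0,0,0,0,0]'
python3 - <<'E'
from h import *
st()
for c in("scene","top"):
    p,L,col=slices(c)
    for y in range(-90,70,10):
        s=(L[:,1]>=y)&(L[:,1]<y+10)&(L[:,2]<200)
        if s.any():print(c,y,s.sum(),L[s][:,2].min().round(),np.median(L[s][:,2]).round(),L[s][:,2].max().round(),L[s][:,0].min().round(),L[s][:,0].max().round())
    cv2.imwrite(f"pics/{c}3.png",cv2.resize(p[110:300,230:430,::-1] if c=="top" else p[120:270,250:420,::-1],None,fx=3,fy=3,interpolation=cv2.INTER_CUBIC))
E
```

```text
clock: 6.48
tcp_pos: [0.5011, -0.0316, 0.2129]
orientation: [1.082, 1.283, -1.076]
contact_force: [0.4, 0.7, 0.2]
grip_width: 0.0003
t 6.47 press mm [  3.5 -78.4] z 212.9 F press [0.5 0.6] 0.2 w 0.3
tool in press
 [[ 0.005  1.     0.   ]
 [-0.001  0.    -1.   ]
 [-1.     0.005  0.001]]
scene -60 7 133.0 135.0 139.0 -16.0 13.0
scene -50 39 137.0 145.0 164.0 -17.0 16.0
scene -40 48 146.0 165.0 172.0 -25.0 25.0
scene -30 38 150.0 159.0 165.0 -23.0 25.0
scene -20 39 142.0 151.0 157.0 -26.0 24.0
scene -10 37 134.0 142.0 149.0 -24.0 26.0
scene 0 39 122.0 133.0 138.0 -25.0 24.0
scene 10 35 118.0 126.0 133.0 -25.0 24.0
scene 20 37 108.0 116.0 125.0 -25.0 24.0
scene 30 36 102.0 109.0 113.0 -24.0 24.0
scene 40 33 93.0 100.0 105.0 -25.0 26.0
scene 50 21 88.0 95.0 97.0 -25.0 24.0
scene 60 6 86.0 86.0 99.0 -26.0 13.0
top -60 14 133.0 136.0 137.0 -15.0 14.0
top -50 44 135.0 147.0 163.0 -15.0 15.0
top -40 74 159.0 164.0 169.0 -25.0 23.0
top -30 74 148.0 156.0 162.0 -26.0 26.0
top -20 70 143.0 149.0 154.0 -24.0 24.0
top -10 68 131.0 139.0 148.0 -25.0 25.0
top 0 68 124.0 131.0 136.0 -25.0 24.0
top 10 69 115.0 123.0 132.0 -26.0 23.0
top 20 65 108.0 113.0 125.0 -25.0 24.0
top 30 64 99.0 105.0 112.0 -25.0 24.0
top 40 62 90.0 97.0 104.0 -26.0 26.0
top 50 36 85.0 92.0 94.0 -24.0 26.0
top 60 5 87.0 95.0 97.0 -25.0 26.0
```

View pics/scene3.png

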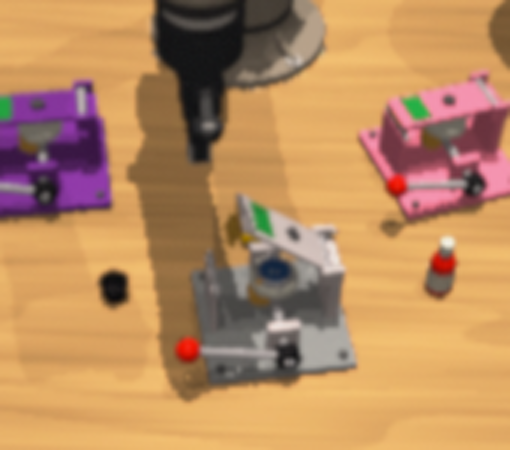

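```bash
python3 -m pendant '[0,0,0,-36,0, 0,0,0,-35,0, 0,0,0,0,0, 0,30,0,0,0, 0,22,0,0,0, 0,0,0,0,0]'
python3 -c "from h import *;st()"
python3 -m pendant '[0,5,0,1.5,0, 0,5,0,3,0, 0,4,0,3,0, 0,4,0,2.5,0, 0,4,0,2.5,0]'
python3 -c "from h import *;st()"
```

```text
clock: 7.32
tcp_pos: [0.4846, 0.0368, 0.1561]
orientation: [1.078, 1.291, -1.084]
contact_force: [0.2, -0.6, 0.1]
grip_width: -0.0
t 7.33 press mm [-0.8 -8.2] z 156.1 F press [ 0.1 -0.6] 0.1 w -0.0
tool in press
 [[-0.006  1.    -0.001]
 [ 0.001 -0.001 -1.   ]
 [-1.    -0.006 -0.001]]
clock: 7.95
tcp_pos: [0.4889, 0.0252, 0.1364]
orientation: [1.08, 1.286, -1.08]
contact_force: [0.1, -0.1, -0.1]
grip_width: 0.0
t 7.95 press mm [  1.4 -20.3] z 136.4 F press [ 0.1 -0.1] -0.1 w 0.0
tool in press
 [[ 0.     1.    -0.001]
 [-0.    -0.001 -1.   ]
 [-1.     0.     0.   ]]
```

```bash
cat >> h.py <<'E'
def flap(c="scene"):
    p,L,col=slices(c)
    f=(L[:,1]<40)&(L[:,1]>-10)&(L[:,2]<150)&(col.max(1)>70)
    k=np.polyfit(L[f][:,1],L[f][:,2],1);print("flap theta",-np.arctan(k[0]).round(3),f.sum())
    return p,L,col
E
python3 - <<'E'
from h import *
p,L,col=flap()
for y in range(-70,70,10):
    s=(L[:,1]>=y)&(L[:,1]<y+10)&(L[:,2]<200)
    if s.any():print(y,s.sum(),L[s][:,2].min().round(),np.median(L[s][:,2]).round(),L[s][:,2].max().round(),L[s][:,0].min().round(),L[s][:,0].max().round())
E
```

```text
flap theta 0.704 171
-60 6 132.0 136.0 140.0 -19.0 13.0
-50 41 134.0 147.0 165.0 -17.0 13.0
-40 56 148.0 166.0 200.0 -25.0 25.0
-30 45 149.0 162.0 197.0 -3.0 26.0
-20 46 141.0 153.0 196.0 -9.0 25.0
-10 33 133.0 141.0 149.0 -20.0 25.0
0 36 123.0 134.0 139.0 -24.0 25.0
10 37 116.0 126.0 133.0 -25.0 24.0
20 34 109.0 117.0 127.0 -26.0 24.0
30 37 100.0 108.0 113.0 -22.0 24.0
40 34 91.0 99.0 105.0 -25.0 25.0
50 18 86.0 94.0 98.0 -23.0 26.0
60 5 85.0 86.0 88.0 -22.0 14.0
```

Run:
```python
from h import *
p,W=cloud("scene")
o=r.get_obs();print(o["tcp_pos"],(proj("scene",[1.4,-20.3,136.4])-[290,130])*6)
cv2.imwrite("pics/s4.png",cv2.resize(p[130:230,290:400,::-1],None,fx=6,fy=6,interpolation=cv2.INTER_CUBIC))
```

```text
[0.48856833 0.0250435  0.13605399] [271.83296372 400.97785735]
```

View pics/s4.png

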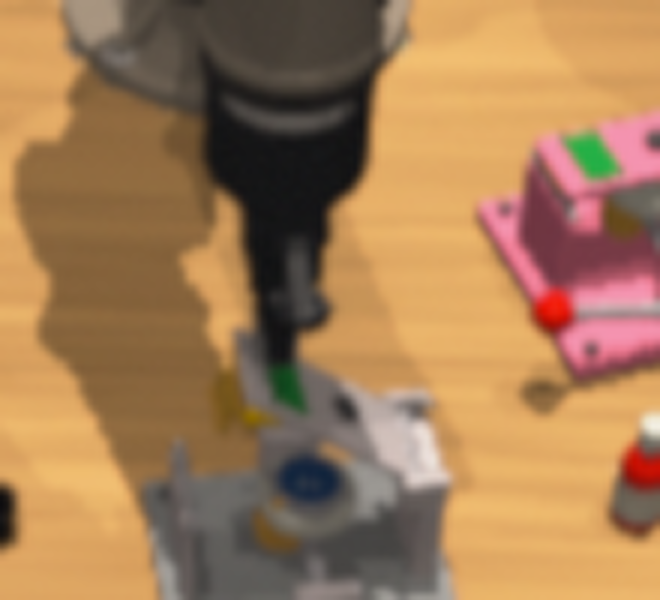

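Run:
```python
from h import *
print("free-air tip px predicted",(proj("scene",[3.5,-78.4,212.9])-[250,120])*3,"seen ~200,158")
f=lambda x,s,t=.704:[x,50-s*np.cos(t)+6*np.sin(t),86+s*np.sin(t)+6*np.cos(t)]
for x in(-25,0,25):
  for s in(80,90,100,118):print(x,s,np.round(f(x,s)),((proj("scene",f(x,s))-[290,130])*6).round())
p,W=cloud("scene")
for (u,v) in((283,340),(283,355),(283,362),(283,368),(283,375),(270,345),(300,300)):
  w=W[130+v//6,290+u//6];print(u,v,((w[:2]-O)@Rp*1000).round(),w[2].round(3),p[130+v//6,290+u//6])
```

```text
free-air tip px predicted [198.54891753 183.04169733] seen ~200,158
-25 80 [-25.  -7. 142.] [290. 352.]
-25 90 [-25. -15. 149.] [275. 345.]
-25 100 [-25. -22. 155.] [261. 337.]
-25 118 [-25. -36. 167.] [234. 323.]
0 80 [  0.  -7. 142.] [298. 388.]
0 90 [  0. -15. 149.] [283. 381.]
0 100 [  0. -22. 155.] [269. 373.]
0 118 [  0. -36. 167.] [242. 360.]
25 80 [ 25.  -7. 142.] [307. 425.]
25 90 [ 25. -15. 149.] [292. 418.]
25 100 [ 25. -22. 155.] [277. 411.]
25 118 [ 25. -36. 167.] [250. 397.]
283 340 [ 14. -20.] 0.195 [19 18 20]
283 355 [ 16. -20.] 0.186 [26 26 25]
283 362 [ 13. -19.] 0.178 [34 44 34]
283 368 [ -9. -14.] 0.15 [29 64 34]
283 375 [ -7. -14.] 0.148 [20 72 31]
270 345 [ 13. -25.] 0.191 [25 24 24]
300 300 [ 59. -22.] 0.265 [77 74 72]
```

The visible fingertip seems to sit well above the reported TCP, which would explain the slip. I'll lift clear and measure it against the wood.

```bash
python3 -m pendant '[0,-40,0,0,0, 0,-30,0,0,0, 0,0,0,40,0, 0,0,0,40,0, 0,0,0,0,0]'
python3 - <<'E'
from h import *
st()
o=r.get_obs();t=Rp.T@(o["tcp_pos"][:2]-O)*1000
p,W=cloud("scene")
q=W.reshape(-1,3);ok=np.isfinite(q[:,0]);L=np.c_[(q-0)[:,:2]-O,q[:,2]]*1000;L[:,:2]=L[:,:2]@Rp
i=ok&(abs(L[:,0]-t[0])<60)&(abs(L[:,1]-t[1])<60)&(L[:,2]>180)&(L[:,2]<330)
L=L[i];C=p.reshape(-1,3)[i]
for z in range(180,320,8):
    s=(L[:,2]>=z)&(L[:,2]<z+8)
    if s.any():print(z,s.sum(),"x",L[s][:,0].min().round(),L[s][:,0].max().round(),"y",L[s][:,1].min().round(),L[s][:,1].max().round(),C[s].mean(0).round())
u,v=proj("scene",[*t,o["tcp_pos"][2]*1000]);print(u,v);u,v=int(u),int(v)
u0,v0=u-50,max(v-60,0)
cv2.imwrite("pics/s5.png",cv2.resize(p[v0:v0+90,u0:u0+100,::-1],None,fx=6,fy=6,interpolation=cv2.INTER_CUBIC));print("tcp in crop",(u-u0)*6,(v-v0)*6)
E
```

```text
clock: 8.72
tcp_pos: [0.5029, -0.0568, 0.2065]
orientation: [1.084, 1.283, -1.085]
contact_force: [-0.1, -0.0, 0.2]
grip_width: 0.0002
t 8.72 press mm [   0.9 -103.5] z 206.5 F press [-0.1 -0. ] 0.2 w 0.2
tool in press
 [[-0.     1.    -0.006]
 [-0.001 -0.006 -1.   ]
 [-1.    -0.     0.001]]
236 3 x 3.0 6.0 y -115.0 -96.0 [97. 80. 63.]
244 13 x 3.0 14.0 y -115.0 -96.0 [66. 56. 48.]
252 14 x 5.0 16.0 y -115.0 -96.0 [46. 42. 39.]
260 14 x 4.0 16.0 y -115.0 -96.0 [41. 37. 34.]
268 4 x 14.0 17.0 y -111.0 -100.0 [27. 26. 26.]
276 1 x -5.0 -5.0 y -116.0 -116.0 [64. 48. 34.]
284 11 x 9.0 34.0 y -118.0 -94.0 [54. 44. 33.]
292 7 x 13.0 40.0 y -117.0 -113.0 [46. 38. 31.]
300 17 x -5.0 47.0 y -121.0 -89.0 [45. 38. 32.]
308 22 x -4.0 52.0 y -121.0 -89.0 [39. 33. 28.]
316 20 x 15.0 59.0 y -121.0 -89.0 [38. 33. 29.]
307.2768743820668 182.7853349854342
tcp in crop 300 360
```

View pics/s5.png

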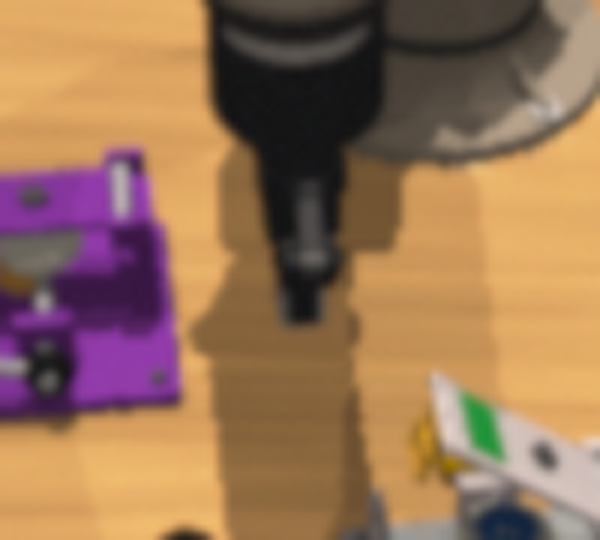

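The crop shows the shut tip at (300,322), well above the projected TCP at (300,360). The cloud puts it 31 mm above the reported TCP, which matches both surprises, so I'll correct z by +31 mm. Now I'll push the flap properly.

```bash
python3 -m pendant '[0,0,0,-32,0, 0,0,0,-32,0, 0,0,0,-31,0, 0,40,0,0,0, 0,39,0,0,0, 0,6,0,0,0, 0,7,0,6,0, 0,8,0,5.5,0, 0,8,0,4.5,0, 0,9,0,4,0, 0,9,0,3,0, 0,0,0,0,0]'
python3 -c "
from h import *
st();flap()
p,L,c=slices('scene')
for y in range(-70,70,10):
    s=(L[:,1]>=y)&(L[:,1]<y+10)&(L[:,2]<250)&(c.max(1)>90)
    if s.any():print(y,s.sum(),np.median(L[s][:,2]).round())
"
```

```text
clock: 10.28
tcp_pos: [0.4895, 0.0172, 0.0796]
orientation: [1.08, 1.288, -1.082]
contact_force: [-0.4, -0.0, -0.5]
grip_width: -0.0003
t 10.28 press mm [  0.6 -28.3] z 79.6 F press [-0.4  0.1] -0.5 w -0.3
tool in press
 [[-0.002  1.    -0.001]
 [ 0.    -0.001 -1.   ]
 [-1.    -0.002 -0.   ]]
flap theta 0.222 183
-70 34 116.0
-60 43 115.0
-50 40 115.0
-40 8 110.0
-30 14 109.0
-20 30 107.0
-10 33 105.0
0 29 103.0
10 36 101.0
20 42 98.0
30 39 96.0
40 38 95.0
50 18 94.0
60 4 86.0
```

```bash
python3 -m pendant '[0,-12,0,0,0, 0,0,0,20,0, 0,6,0,0,0, 0,6,0,0,0, 0,5,0,0,0, 0,5,0,0,0, 0,4,0,0,0, 0,4,0,0,0, 0,0,0,0,0]'
python3 -c "from h import *;st();flap()"
```

```text
clock: 11.5
tcp_pos: [0.4933, -0.0018, 0.0621]
orientation: [1.08, 1.287, -1.08]
contact_force: [0.5, -0.0, -0.7]
grip_width: -0.0
t 11.5 press mm [  1.1 -47.7] z 62.1 F press [ 0.4 -0.1] -0.7 w -0.0
tool in press
 [[-0.001  1.    -0.   ]
 [ 0.    -0.    -1.   ]
 [-1.    -0.001 -0.   ]]
flap theta 0.024 201
```

```bash
python3 -m pendant '[0,2,0,0,0, 0,2,0,0,0, 0,2,0,0,0, 0,0,0,0,0]'
python3 -c "from h import *;st();flap()"
python3 -m pendant '[0,2,0,0,0, 0,2,0,0,0, 0,0,0,0,0]'
python3 -c "from h import *;st();flap();flap('top')"
```

```text
clock: 12.05
tcp_pos: [0.4942, -0.0019, 0.0595]
orientation: [1.079, 1.284, -1.081]
contact_force: [-12.2, -1.4, 37.1]
grip_width: 0.0003
t 12.05 press mm [  1.9 -48. ] z 59.5 F press [-12.3   0.7] 37.1 w 0.3
tool in press
 [[ 0.     1.    -0.001]
 [-0.002 -0.001 -1.   ]
 [-1.     0.     0.002]]
flap theta 0.015 201
clock: 12.48
tcp_pos: [0.4945, -0.002, 0.0587]
orientation: [1.077, 1.282, -1.082]
contact_force: [-26.0, -3.2, 77.6]
grip_width: -0.0003
t 12.47 press mm [  2.2 -48.1] z 58.7 F press [-26.2   1.3] 77.6 w -0.3
tool in press
 [[ 0.001  1.    -0.001]
 [-0.005 -0.001 -1.   ]
 [-1.     0.001  0.005]]
flap theta 0.0 199
flap theta 0.008 307
```

The cloud gives a flap angle of 0 to 0.008, and it met a hard stop at 77 N, so it is flat and should be latched. I'll lift off and go above the knob.

```bash
python3 -m pendant '[0,-10,0,0,0, 0,-30,0,0,0, 60,-30,0,0,0, 60,0,42,27,0, 60,0,42,26.5,0, 60,0,0,0,0, 60,0,0,0,0]'
python3 - <<'E'
from h import *
st();flap()
for c in("scene","top"):
    p,W=cloud(c);pi=p.astype(int)
    q=W.reshape(-1,3);L=np.c_[(q[:,:2]-O)@Rp,q[:,2]]*1000;P=pi.reshape(-1,3)
    m=(P[:,0]>130)&(P[:,1]<60)&(abs(L[:,0]-85)<25)&(abs(L[:,1]+101)<25)&(L[:,2]>40)&(L[:,2]<90)
    print(c,"knob",m.sum(),L[m].mean(0).round(1),L[m].min(0).round(1),L[m].max(0).round(1))
    m=(P.max(1)<110)&(abs(L[:,0]-85)<70)&(abs(L[:,1]+101)<30)&(L[:,2]>105)&(L[:,2]<190)
    L=L[m]
    for z in range(105,190,8):
        s=L[(L[:,2]>=z)&(L[:,2]<z+8)]
        if len(s):print(c,z,len(s),"x",np.sort(s[:,0].round())[::max(1,len(s)//6)],"y",s[:,1].min().round(),s[:,1].max().round())
    if c=="scene":cv2.imwrite("pics/s6.png",cv2.resize(p[130:270,260:400,::-1],None,fx=4,fy=4,interpolation=cv2.INTER_CUBIC))
E
```

```text
clock: 13.45
tcp_pos: [0.5849, -0.0397, 0.1219]
orientation: [1.08, 1.288, -1.08]
contact_force: [0.2, 0.3, -0.4]
grip_width: 0.0601
t 13.45 press mm [  84.6 -101. ] z 121.9 F press [0.2 0.3] -0.4 w 60.1
tool in press
 [[-0.001  1.    -0.   ]
 [ 0.001 -0.    -1.   ]
 [-1.    -0.001 -0.001]]
flap theta 0.023 207
scene knob 37 [  89.7 -102.3   73.1] [  80.2 -110.9   65.4] [ 98.7 -92.8  80.5]
scene 161 5 x [ 51.  53. 119. 120. 125.] y -111.0 -91.0
scene 169 18 x [ 54. 120. 123. 125. 127. 127.] y -111.0 -91.0
scene 177 13 x [115. 125. 127. 127. 127. 128. 128.] y -113.0 -95.0
scene 185 1 x [128.] y -106.0 -106.0<stdin>:7: RuntimeWarning: Mean of empty slice.
  ret = um.true_divide(
Traceback (most recent call last):
ValueError: zero-size array to reduction operation minimum which has no identity
```

View pics/s6.png

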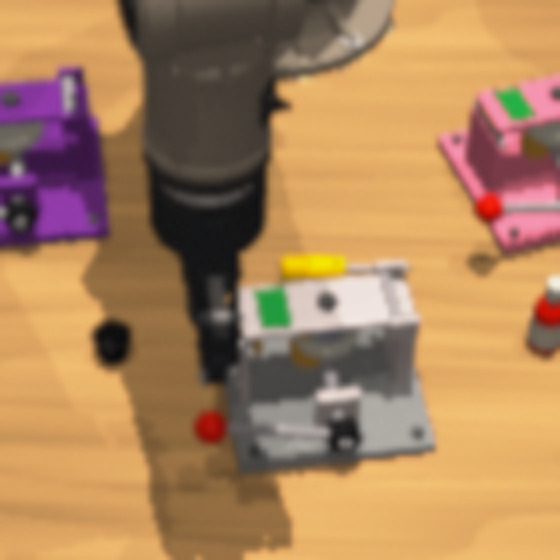

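The flap is shut (green patch at 272,305 in the crop). The open fingers sit right above the red knob (210,427). I'll descend and grip.

```bash
python3 -m pendant '[60,37,0,0,0, 60,37,0,0,0, 60,35,0,0,0, 60,0,0,0,0]'
python3 -c "from h import *;st()"
python3 -m pendant '[20,0,0,0,0, 20,0,0,0,0, 20,0,0,0,0, 20,0,0,0,0]' 40
python3 -c "from h import *;st()"
```

```text
clock: 14.1
tcp_pos: [0.5828, -0.0399, 0.0115]
orientation: [1.077, 1.291, -1.083]
contact_force: [-0.9, -0.4, 0.9]
grip_width: 0.0599
t 14.1 press mm [  82.6 -100.8] z 11.5 F press [-0.9 -0.2] 0.9 w 59.9
tool in press
 [[-0.005  1.     0.   ]
 [ 0.001  0.001 -1.   ]
 [-1.    -0.005 -0.001]]
clock: 14.6
tcp_pos: [0.5854, -0.0406, 0.0151]
orientation: [1.08, 1.286, -1.081]
contact_force: [-4.6, 0.1, 5.2]
grip_width: 0.0235
t 14.6 press mm [  85.  -101.9] z 15.1 F press [-4.5  0.9] 5.2 w 23.5
tool in press
 [[-0.     1.    -0.001]
 [-0.001 -0.001 -1.   ]
 [-1.    -0.     0.001]]
```

Width 23.5 mm with an upward push on the tool means the pads are above the ball's equator. I'll reopen, go lower and regrip.

```bash
python3 -m pendant '[50,0,0,0,0, 50,0,0,0,0, 50,10,0,0,0, 20,0,0,0,0, 20,0,0,0,0, 20,0,0,0,0, 20,0,0,0,0]' 40
python3 -c "
from h import *
st()
p,W=cloud('scene')
cv2.imwrite('pics/s7.png',cv2.resize(p[190:270,290:390,::-1],None,fx=6,fy=6,interpolation=cv2.INTER_CUBIC))"
```

```text
clock: 15.48
tcp_pos: [0.5851, -0.0402, 0.0032]
orientation: [1.08, 1.287, -1.081]
contact_force: [-1.3, 0.2, -1.3]
grip_width: 0.0234
t 15.47 press mm [  84.8 -101.5] z 3.2 F press [-1.2  0.4] -1.3 w 23.4
tool in press
 [[-0.001  1.    -0.   ]
 [ 0.    -0.    -1.   ]
 [-1.    -0.001 -0.   ]]
```

View pics/s7.png

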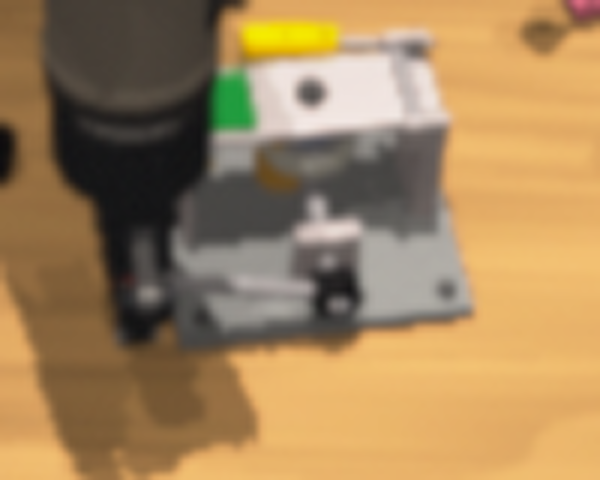

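The fingers straddle the knob, with fingertips at (140,335) in the crop and the knob hidden between them. The net force is near zero. Now the lever arc, stopping 15° short to check.

```bash
python3 -m pendant '[20,-13,0,-4.4,0, 20,-12.3,0,-6.1,0, 20,-11.4,0,-7.6,0, 20,-10.3,0,-9.1,0, 20,-9.1,0,-10.3,0, 20,-7.6,0,-11.4,0, 20,-6.1,0,-12.3,0, 20,-4.4,0,-13,0, 20,0,0,0,0]' 60
python3 - <<'E'
from h import *
st();flap()
p,W=cloud("scene")
for n in(15,60,75,90):
    f=np.radians(n);print(n,(proj("scene",[85,-105*np.cos(f),36+105*np.sin(f)])-[270,130])*5,(proj("scene",[85,-52*np.cos(f),36+52*np.sin(f)])-[270,130])*5)
cv2.imwrite('pics/s8.png',cv2.resize(p[130:250,270:400,::-1],None,fx=5,fy=5,interpolation=cv2.INTER_CUBIC))
E
```

```text
clock: 16.65
tcp_pos: [0.5717, 0.034, 0.0778]
orientation: [1.078, 1.288, -1.08]
contact_force: [-6.3, -1.8, -5.5]
grip_width: 0.0229
t 16.65 press mm [ 84.5 -26.1] z 77.8 F press [-6.5 -0.7] -5.5 w 22.9
tool in press
 [[-0.002  1.     0.001]
 [-0.     0.001 -1.   ]
 [-1.    -0.002  0.   ]]
flap theta 0.04 80
15 [209.72513337 533.99434442] [294.53701274 538.79383011]
60 [294.24036832 457.59990861] [336.57935782 502.19967618]
75 [338.71483037 441.42184049] [357.96475482 494.54300824]
90 [386.04733998 432.58770281] [380.63312875 490.30295557]
```

View pics/s8.png

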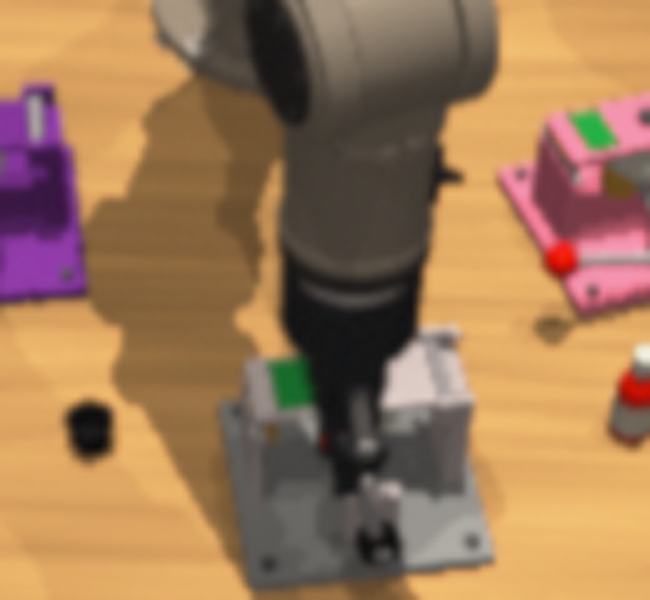

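The knob's red edge at (327,441) in the crop matches the predicted 75° position, so it is still gripped. On to the top.

```bash
python3 -m pendant '[20,-2.3,0,-9,0, 20,-1.3,0,-9,0, 20,0,0,-9,0, 20,0,0,0,0, 20,0,0,0,0]' 60
python3 - <<'E'
from h import *
st()
for c in("scene","top"):
    p,W=cloud(c);P=p.reshape(-1,3).astype(int);q=W.reshape(-1,3);L=np.c_[(q[:,:2]-O)@Rp,q[:,2]]*1000
    m=(P[:,0]>100)&(P[:,1]<60)&(P[:,2]<60)&(abs(L[:,0]-85)<30)&(abs(L[:,1])<60)&(L[:,2]>100)&(L[:,2]<170)
    print(c,"red",m.sum(),L[m].round().tolist()[:8])
    # rod: bright points at lever plane between axis and knob
    m=(P.max(1)>60)&(abs(L[:,0]-87)<9)&(abs(L[:,1])<30)&(L[:,2]>50)&(L[:,2]<130)
    for z in range(50,130,10):
        s=L[m&(L[:,2]>=z)&(L[:,2]<z+10)]
        if len(s):print(c,z,len(s),s[:,:2].mean(0).round(1),s[:,1].min().round(),s[:,1].max().round())
    if c=="scene":
        print([((proj(c,[85,0,z])-[320,180])*9).round() for z in(36,80,110,141)])
        cv2.imwrite('pics/s9.png',cv2.resize(p[180:245,320:390,::-1],None,fx=9,fy=9,interpolation=cv2.INTER_CUBIC))
E
```

```text
clock: 17.38
tcp_pos: [0.5672, 0.0591, 0.0811]
orientation: [1.079, 1.287, -1.082]
contact_force: [-5.5, -2.8, -5.6]
grip_width: 0.0231
t 17.38 press mm [84.4 -0.5] z 81.1 F press [-6.  -1.8] -5.6 w 23.1
tool in press
 [[-0.002  1.    -0.001]
 [-0.001 -0.001 -1.   ]
 [-1.    -0.002  0.001]]
scene red 0 []
scene 50 3 [85.8  1.3] -2.0 5.0
scene 60 5 [86.3  0.2] -2.0 4.0
scene 70 6 [87.5 -0.1] -3.0 3.0
scene 80 7 [87.5 -0.3] -4.0 3.0
scene 90 2 [88.  -2.7] -4.0 -1.0
[array([226., 528.]), array([234., 448.]), array([239., 390.]), array([245., 329.])]
top red 0 []
```

View pics/s9.png

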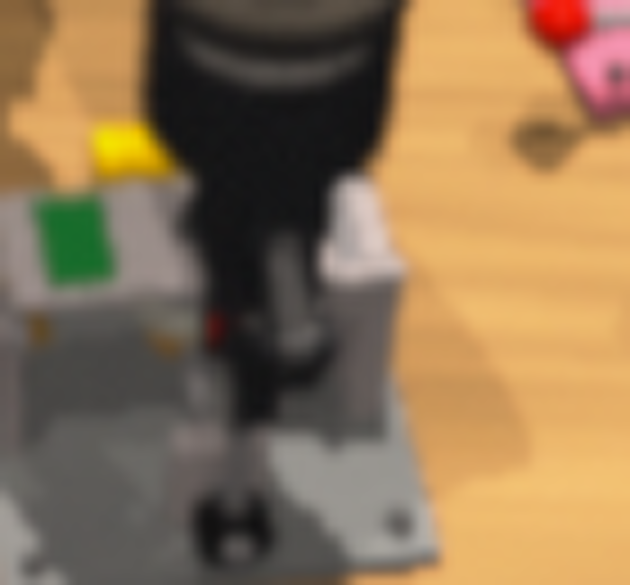

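The rod stands vertical (rod y is about 0 at z from 60 to 90). The knob's red edge at (217,328) fits a centre near (245,329). I'll nudge 1 mm towards the top, check the flap, then hand in.

```bash
python3 -m pendant '[20,0,0,-1,0, 20,0,0,0,0, 20,0,0,0,0]' 60
python3 - <<'E'
from h import *
st()
ys={}
for k in range(3):
    p,W=cloud("scene");P=p.reshape(-1,3).astype(int);q=W.reshape(-1,3);L=np.c_[(q[:,:2]-O)@Rp,q[:,2]]*1000
    m=(P.max(1)>60)&(abs(L[:,0]-87)<9)&(abs(L[:,1])<12)&(L[:,2]>55)&(L[:,2]<90)
    print("rod slope",np.polyfit(L[m][:,2],L[m][:,1],1).round(3),m.sum())
    f=(L[:,0]<20)&(L[:,0]>-24)&(L[:,1]<35)&(L[:,1]>-66)&(L[:,2]>80)&(L[:,2]<115)&(P.max(1)>70)
    print("flap",np.polyfit(L[f][:,1],L[f][:,2],1).round(3),f.sum())
for n in("glue","loupe","driver"):print(n,[(np.round(x["location"],3).tolist(),round(x["score"],2)) for x in nets.look_for(n,"scene")][:2])
E
```

```text
clock: 17.85
tcp_pos: [0.5671, 0.0597, 0.0811]
orientation: [1.079, 1.287, -1.083]
contact_force: [-4.7, -3.3, -5.7]
grip_width: 0.0232
t 17.85 press mm [84.4  0. ] z 81.1 F press [-5.2 -2.5] -5.7 w 23.2
tool in press
 [[-0.002  1.    -0.001]
 [-0.001 -0.001 -1.   ]
 [-1.    -0.002  0.001]]
rod slope [-0.026  2.004] 21
flap [6.0000e-03 9.4921e+01] 227
rod slope [-0.038  2.93 ] 21
flap [-1.1000e-02  9.4575e+01] 224
rod slope [-0.019  1.464] 21
flap [-3.0000e-03  9.4554e+01] 225
glue []
loupe [([0.458, -0.127, 0.022], 0.62)]
driver [([0.386, 0.025, 0.024], 0.49)]
```

```bash
python3 -c "from h import *;r.hand_in();st()"
```

```text
the job is handed in; nothing more can be done
the job is handed in; nothing more can be done
```

I swung the flap shut and pushed it flat. I then raised the cam lever by its red knob to the top and handed in at about 18 s, still gripping the knob at 60 N.

**Flap:** My last three readings after the lever was up put it within about 0.01 rad of flat. I didn't see the tab snap in. I take it as latched because the flap met a hard stop at the bottom and stayed flat under the watch's pressure.

**Lever:** My last rod-angle readings were within about 0.02–0.04 rad of vertical, leaning slightly to the low side, so it didn't go over the top. The grip width held at about 23 mm. That is under the ball's 26 mm, but it read the same at two heights.

**What went wrong:**
- **First push:** it slipped past the flap's free edge and pressed the flap towards its hinge with about 50 N. The fingertips sit about 31 mm higher than the reported tool position. I measured this, corrected for it and pushed again.
- **Final flap push:** it reached about 82 N, below the 120 N wrist limit.
- **Knob grip:** the first was too high, so I regripped 10 mm lower.

**Other things on the bench:** The tool never went near the watch. I searched for three of the seven bystanders at the end:
- **Loupe:** found within about 1 cm of its first position, but by a different camera.
- **Screwdriver:** its reading had moved about 18 mm along y from the first one. Nothing touched it, and part of it may have been hidden by the arm.
- **Glue bottle:** not found in the last check; that camera missed it at the start too.

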